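# Build the timber crib pier and lay the track span on it

### The arm

A 7-joint arm with a two-finger parallel gripper is mounted at the origin on the work surface. World frame = base frame: x ahead of the robot, y to its left, z up, the work surface at z = 0. Lengths are in m, angles in rad, forces in N, time in s.
With the tool pointing down it reaches from about 0.4 to 0.75 m from the base axis. Payload 19.5 kg.
Tool frame: the origin (TCP) lies midway between the tips of the shut fingers; the grasp point (between the pads) lies 19 mm behind it (ctrl.tcp_to_grasp is the distance from the TCP to the grasp point, in m); z points along the fingers, y is the line along which they close (so a half turn about z gives the same grasp; the last joint's range is limited). The gripper opens to 85 mm and grips with 20 to 120 N. Pads are 22 mm wide; open, the fingers measure 114 mm over their backs; the gripper's body (76 mm by 85 mm) begins 54 mm behind the grasp point. The pads swing forward as they close: fully open they stand 13 mm farther back than shut.
Start: joints at [-1.315, 0.707, -0.028, 1.485, 0.022, 0.951, -0.075], TCP at [0.169, 0.55, 0.231] pointing down, gripper open.
Joint ranges: [-2.71, 2.71], [-0.32, 2.16], [-1.57, 1.52], [0, 2.45], [-1.46, 4.6], [0, 2.02], [-2.83, 2.83]. Speed limits (rad/s): [1.89, 1.89, 2.57, 2.57, 3.01, 3.01, 3.01].

### API

Orientations are given as a rotation vector (axis times angle).
In Python, from rig import ctrl, vision gives the robot as it stands. Calls block until the motion is done:
- ctrl.move_to(position, orientation): joint-space move of the TCP to a pose.
- ctrl.move_linear(position, rotation=None, velocity=0.15): straight line of the TCP; rotation=None keeps the orientation; velocity is the mean speed in m/s.
- ctrl.movej(angles): joint-space move.
- ctrl.command_gripper(opening, effort=None): finger opening in m; effort is the grip in N (None keeps the last); returns when the fingers have stopped.
- ctrl.hold(seconds).
- ctrl.solve_ik(position, orientation): joint angles nearest the present ones, or None.
- vision.snapshot(name): name is "scene" or "top" or "wrist"; returns a dict with "color" (480x640x3 uint8, red, green, blue), "intrinsics" (3x3 intrinsics, pixels), "cam_to_world" (4x4, takes a point from camera to world coordinates); the wrist camera has in their place "hand_eye" (4x4, takes a point from camera to tool coordinates, whose origin is the TCP and whose axes are the flange's). Camera axes: x right, y down, z forward; pixel columns grow to the right and rows downward; lengths in m; the calibration is good to about 2 mm. A picture is of the moment at which its call begins: read the wrist's pose just before it. There is no depth.
A pose or a line that the arm cannot do raises ctrl.Unreachable and nothing moves.
- ctrl.close_job(): hands the job in; it is judged then, once.
Readings, each from a call of its own:
- ctrl.read_clock(): time.
- ctrl.read_joint_pos(): joint angles.
- ctrl.read_qvel(): joint speeds.
- ctrl.read_effort(): joint torques, N m.
- ctrl.read_ee_pos(): TCP position.
- ctrl.read_ee_rot(): TCP orientation.
- ctrl.read_contact_force(): force on the tool from outside, world axes, zero at the start.
- ctrl.read_torque(): the same for the moment, N m.
- ctrl.read_gripper_width(): finger opening in m.
- ctrl.read_grip_force(): force on a finger pad.
Only numpy, scipy, OpenCV 4.12 (cv2) and the standard library are available. Lean on these libraries where they do the work, as an engineer would, in place of code of your own. Each camera call takes 0.05 s, during which the arm holds its last target. There are 200 camera calls.

### The job

On the model railway, raise the crib pier on the layout board by two courses: using the four long loose timbers, lay two side by side crosswise over the fixed bottom pair, then two more crosswise over those, each pair spaced and centred like the fixed one so that the crib is square with its corners one above another. Then lay the track span across from the abutment's ledge to the crib, right way up, its rails in line with the rails on the embankment and its end close up to them (a gap of a few millimetres). Leave the short offcut, the wagon, the mug and the glue bottle where they are, and do not knock the lamp or the signal.

Things in the scene. Friction and masses are not known exactly. Their poses are not given: they have to be found in the camera images.
- layout: Fixed plywood layout board, 345 x 146 x 12 mm. Origin on the table under the crib's centre; x along the track from embankment to crib, y across, z up (all 'layout' figures are in this frame, mm). Board x -260 to 85, y -73 to 73. Brick embankment on it: x -255 to -145, 126 wide, z up to 71, carrying track.
- crib (a point): Centre of the crib, level with the top of its fixed bottom course (layout 0, 0, 27). That course: two timbers 120 x 20 x 15 mm along layout y, centred at x = -40 and +40. The second course belongs along x, centred at y = -40 and +40, undersides at z = 27; the third along y, centred at x = -40 and +40, undersides at z = 42.
- ledge (a point): Middle of the abutment's flat concrete ledge (layout -130, 0, 57): x -145 to -115, y -60 to 60. Three courses bring the crib to this same height, 57. Embankment wall rises behind it at x = -145.
- rail_end (a point): Midway between the ends of the embankment's two rails, at their tops (layout -145, 0, 87). Rails along x, 4 mm wide, centres at y = -24.5 and +24.5.
- timber1: One of four equal loose crib timbers, plain wood, 120 mm long (its x), 20 mm wide (y), 15 mm high (z), 18 to 34 g. Origin at its middle. Starts flat on the table in the heap, under timber3.
- timber2: One of four equal loose crib timbers, plain wood, 120 mm long (its x), 20 mm wide (y), 15 mm high (z), 18 to 34 g. Origin at its middle. Starts flat on the table in the heap, parallel to timber1 within about 0.4 rad, some 75 mm from it, under timber3.
- timber3: One of four equal loose crib timbers, plain wood, 120 mm long (its x), 20 mm wide (y), 15 mm high (z), 18 to 34 g. Origin at its middle. Starts on top of the heap, lying across timber1 and timber2, its underside 15 mm above the table.
- timber4: One of four equal loose crib timbers, plain wood, 120 mm long (its x), 20 mm wide (y), 15 mm high (z), 18 to 34 g. Origin at its middle. Starts flat on the table beside the track span, on one of its long sides; the offcut is on the other.
- span: Loose track span, 0.18 to 0.29 kg, 200 mm long (its x), 92 wide, 30 high, both ends alike; starts flat on the table, right way up. Origin at the centre of its underside. Two girders 8 wide, 14 high at y = -22.5 and +22.5 carry eight sleepers (92 x 12 x 7, top at z = 21) and two rails. Laid with a 4 mm rail gap its origin is at layout -41, 0, 57, bearing on the ledge and both third-course timbers.
- span_rails (a point): Middle of the span, midway between its rails at their tops (30 mm above its underside). Rails: steel, full length, 4 mm wide, 9 high (z 21 to 30 of the span), centres at y = -24.5 and +24.5, so 53 mm over their outsides: pinch them there from above with the fingertips just over the sleepers.
- lamp: Fixed yard lamp on the layout board, a thin 6 mm post 140 mm tall with a 22 mm round shade at its top; its foot (origin, on the board) is at x = +75, y = +64 mm of the layout. Top at z = 152 mm.
- signal: Fixed semaphore signal on the layout board, a 6 mm post 165 mm tall with a short red arm pointing outwards (-y) at its top; its foot (origin, on the board) is at x = -104, y = -64 mm of the layout. Top at z = 177 mm.
- offcut: Bystander: short loose offcut of the same timber, only 70 x 20 x 15 mm, flat on the table beside the span. Origin at the centre of its underside, x along its length. Not for the crib.
- wagon: Bystander: grey open wagon about 116 x 66 mm, 70 mm high, standing on the table. Origin at the centre of its underside.
- mug: Bystander: white mug, 76 mm across, 85 mm high, handle at its +y. Origin at the centre of its underside.
- bottle: Bystander: white glue bottle, 54 mm across, 165 mm high. Origin at the centre of its underside.

How it is judged:
On the way, in this order (a step that is already met when the one before it is completed fails the run):
1. two long timbers lie as the second course, crosswise over the fixed pair (((x of timber1 in the frame of layout between -0.011 and 0.011 m and y of timber1 in the frame of layout between 0.029 and 0.051 m and z of timber1 in the frame of layout between 0.0305 and 0.0385 m and angle between the x axis of timber1 and the x axis of layout, either way round below 0.15 rad and angle between the z axis of timber1 and the z axis of layout, either way round below 0.08 rad) or (x of timber2 in the frame of layout between -0.011 and 0.011 m and y of timber2 in the frame of layout between 0.029 and 0.051 m and z of timber2 in the frame of layout between 0.0305 and 0.0385 m and angle between the x axis of timber2 and the x axis of layout, either way round below 0.15 rad and angle between the z axis of timber2 and the z axis of layout, either way round below 0.08 rad) or (x of timber3 in the frame of layout between -0.011 and 0.011 m and y of timber3 in the frame of layout between 0.029 and 0.051 m and z of timber3 in the frame of layout between 0.0305 and 0.0385 m and angle between the x axis of timber3 and the x axis of layout, either way round below 0.15 rad and angle between the z axis of timber3 and the z axis of layout, either way round below 0.08 rad) or (x of timber4 in the frame of layout between -0.011 and 0.011 m and y of timber4 in the frame of layout between 0.029 and 0.051 m and z of timber4 in the frame of layout between 0.0305 and 0.0385 m and angle between the x axis of timber4 and the x axis of layout, either way round below 0.15 rad and angle between the z axis of timber4 and the z axis of layout, either way round below 0.08 rad)) and ((x of timber1 in the frame of layout between -0.011 and 0.011 m and y of timber1 in the frame of layout between -0.051 and -0.029 m and z of timber1 in the frame of layout between 0.0305 and 0.0385 m and angle between the x axis of timber1 and the x axis of layout, either way round below 0.15 rad and angle between the z axis of timber1 and the z axis of layout, either way round below 0.08 rad) or (x of timber2 in the frame of layout between -0.011 and 0.011 m and y of timber2 in the frame of layout between -0.051 and -0.029 m and z of timber2 in the frame of layout between 0.0305 and 0.0385 m and angle between the x axis of timber2 and the x axis of layout, either way round below 0.15 rad and angle between the z axis of timber2 and the z axis of layout, either way round below 0.08 rad) or (x of timber3 in the frame of layout between -0.011 and 0.011 m and y of timber3 in the frame of layout between -0.051 and -0.029 m and z of timber3 in the frame of layout between 0.0305 and 0.0385 m and angle between the x axis of timber3 and the x axis of layout, either way round below 0.15 rad and angle between the z axis of timber3 and the z axis of layout, either way round below 0.08 rad) or (x of timber4 in the frame of layout between -0.011 and 0.011 m and y of timber4 in the frame of layout between -0.051 and -0.029 m and z of timber4 in the frame of layout between 0.0305 and 0.0385 m and angle between the x axis of timber4 and the x axis of layout, either way round below 0.15 rad and angle between the z axis of timber4 and the z axis of layout, either way round below 0.08 rad))), for 0.2 s.
2. two more long timbers lie as the third course, crosswise over the second (all of step 1 and ((x of timber1 in the frame of layout between 0.029 and 0.051 m and y of timber1 in the frame of layout between -0.011 and 0.011 m and z of timber1 in the frame of layout between 0.0455 and 0.0535 m and angle between the x axis of timber1 and the y axis of layout, either way round below 0.15 rad and angle between the z axis of timber1 and the z axis of layout, either way round below 0.08 rad) or (x of timber2 in the frame of layout between 0.029 and 0.051 m and y of timber2 in the frame of layout between -0.011 and 0.011 m and z of timber2 in the frame of layout between 0.0455 and 0.0535 m and angle between the x axis of timber2 and the y axis of layout, either way round below 0.15 rad and angle between the z axis of timber2 and the z axis of layout, either way round below 0.08 rad) or (x of timber3 in the frame of layout between 0.029 and 0.051 m and y of timber3 in the frame of layout between -0.011 and 0.011 m and z of timber3 in the frame of layout between 0.0455 and 0.0535 m and angle between the x axis of timber3 and the y axis of layout, either way round below 0.15 rad and angle between the z axis of timber3 and the z axis of layout, either way round below 0.08 rad) or (x of timber4 in the frame of layout between 0.029 and 0.051 m and y of timber4 in the frame of layout between -0.011 and 0.011 m and z of timber4 in the frame of layout between 0.0455 and 0.0535 m and angle between the x axis of timber4 and the y axis of layout, either way round below 0.15 rad and angle between the z axis of timber4 and the z axis of layout, either way round below 0.08 rad)) and ((x of timber1 in the frame of layout between -0.051 and -0.029 m and y of timber1 in the frame of layout between -0.011 and 0.011 m and z of timber1 in the frame of layout between 0.0455 and 0.0535 m and angle between the x axis of timber1 and the y axis of layout, either way round below 0.15 rad and angle between the z axis of timber1 and the z axis of layout, either way round below 0.08 rad) or (x of timber2 in the frame of layout between -0.051 and -0.029 m and y of timber2 in the frame of layout between -0.011 and 0.011 m and z of timber2 in the frame of layout between 0.0455 and 0.0535 m and angle between the x axis of timber2 and the y axis of layout, either way round below 0.15 rad and angle between the z axis of timber2 and the z axis of layout, either way round below 0.08 rad) or (x of timber3 in the frame of layout between -0.051 and -0.029 m and y of timber3 in the frame of layout between -0.011 and 0.011 m and z of timber3 in the frame of layout between 0.0455 and 0.0535 m and angle between the x axis of timber3 and the y axis of layout, either way round below 0.15 rad and angle between the z axis of timber3 and the z axis of layout, either way round below 0.08 rad) or (x of timber4 in the frame of layout between -0.051 and -0.029 m and y of timber4 in the frame of layout between -0.011 and 0.011 m and z of timber4 in the frame of layout between 0.0455 and 0.0535 m and angle between the x axis of timber4 and the y axis of layout, either way round below 0.15 rad and angle between the z axis of timber4 and the z axis of layout, either way round below 0.08 rad))), for 0.2 s.
At the end, for the whole second after the job is handed in: Each of the four crib places holds a long timber, flat, within 11 mm and 0.15 rad; the span lies level on ledge and crib (height within 4 mm, 2 degrees), its rails within 6 mm and 0.06 rad of the embankment's, end gap 0 to 12 mm; all at rest (all of step 2 and x of span in the frame of layout between -0.047 and -0.033 m and y of span in the frame of layout between -0.006 and 0.006 m and z of span in the frame of layout between 0.053 and 0.061 m and angle between the x axis of span and the x axis of layout, either way round below 0.06 rad and angle between span's own z axis and vertical below 0.035 rad and linear speed of each of timber1, timber2, timber3, timber4, span below 0.01 m/s); the robot touches nothing.
It fails at once if the offcut is shifted by more than 15 mm (distance of offcut from where it was at the start of the episode above 0.015 m).
It fails at once if the wagon is shifted by more than 15 mm (distance of wagon from where it was at the start of the episode above 0.015 m).
It fails at once if the mug is shifted by more than 15 mm (distance of mug from where it was at the start of the episode above 0.015 m).
It fails at once if the bottle is shifted by more than 15 mm (distance of bottle from where it was at the start of the episode above 0.015 m).
It fails at once if the lamp or the signal is knocked (more than 4 N) (contact force between any of lamp, signal and anything else above 4 N).
It also fails if it takes over 72 s, if anything falls off the work surface, if the arm or the gripper's body presses on something with over 40 N, if the wrist force passes 120 N, or if a joint passes its speed limit or range.

## Working session

There is one attempt and no reset: what is moved stays moved. The work goes in short steps, each a Python script; the robot and the scene stay as the last script left them, time stands still between calls to the robot, and variables do not carry over. Pictures are saved under pics/ and viewed, at most 12 in all, crops included, and the job is handed in when it is done.

```bash
ls; mkdir -p pics
python3 - <<'E'
from rig import ctrl,vision
import cv2,numpy as np
np.set_printoptions(precision=4,suppress=True)
for n in("top","scene"):
    s=vision.snapshot(n);cv2.imwrite(f"pics/{n}0.png",s["color"][...,::-1]);print(n,s["intrinsics"],s["cam_to_world"])
print(ctrl.read_clock(),ctrl.read_ee_pos(),ctrl.read_ee_rot(),ctrl.tcp_to_grasp)
E
```

```text
pics
top [[577.0628   0.     321.7721]
 [  0.     577.0628 238.4681]
 [  0.       0.       1.    ]] [[ 0.0157 -0.9978  0.0637  0.4416]
 [-0.9999 -0.0153  0.0064 -0.0048]
 [-0.0054 -0.0638 -0.9979  1.3312]
 [ 0.      0.      0.      1.    ]]
scene [[612.2759   0.     316.6972]
 [  0.     612.2759 241.5402]
 [  0.       0.       1.    ]] [[ 0.8815  0.2676 -0.3891  1.0802]
 [ 0.4719 -0.4663  0.7483 -1.016 ]
 [ 0.0189 -0.8432 -0.5373  0.8181]
 [ 0.      0.      0.      1.    ]]
0.1 [0.1687 0.5495 0.2309] [-0.4661 -3.1067  0.0015] 0.0187
```

View pics/top0.png

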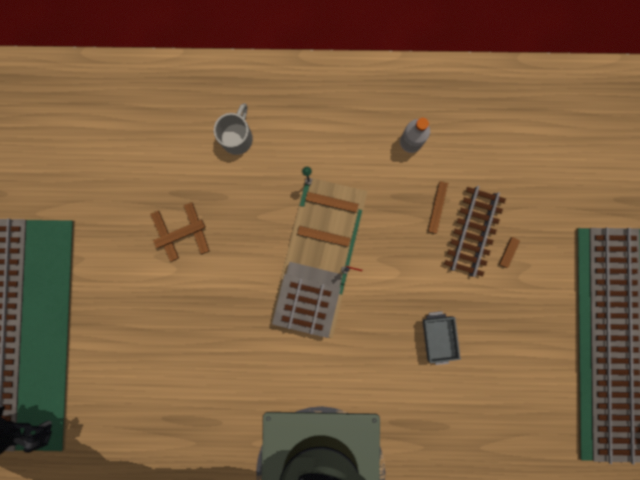

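View pics/scene0.png

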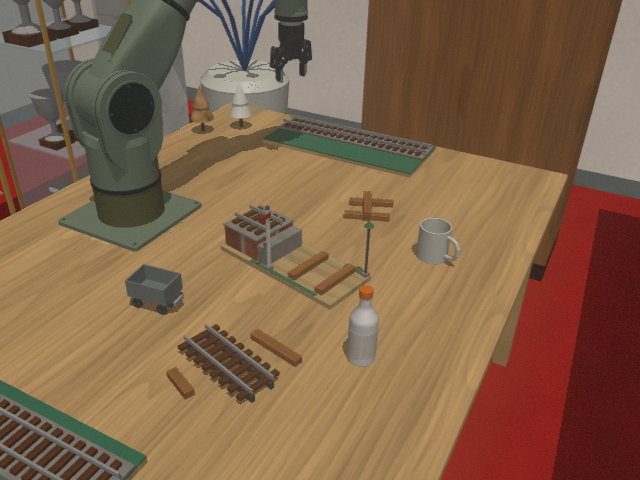

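```bash
cat > h.py <<'E'
from rig import ctrl,vision
import cv2,numpy as np
from scipy.spatial.transform import Rotation as R
np.set_printoptions(precision=4,suppress=True)
def snap(n,save=None):
    T0=np.eye(4)
    if n=="wrist":
        T0[:3,:3]=R.from_rotvec(ctrl.read_ee_rot()).as_matrix();T0[:3,3]=ctrl.read_ee_pos()
    s=vision.snapshot(n);T=T0@s["hand_eye"] if n=="wrist" else s["cam_to_world"]
    if save: cv2.imwrite(f"pics/{save}.png",s["color"][...,::-1])
    return s["color"],s["intrinsics"],T
def ray(uv,K,T,z):
    uv=np.atleast_2d(np.asarray(uv,float));d=np.c_[uv,np.ones(len(uv))]@np.linalg.inv(K).T@T[:3,:3].T
    return (T[:3,3]+d*((z-T[2,3])/d[:,2])[:,None])[:,:2]
def proj(P,K,T):
    p=(np.atleast_2d(P)-T[:3,3])@T[:3,:3]@K.T
    return p[:,:2]/p[:,2:]
def rects(mask,K,T,z,amin=40):
    out=[]
    for c in cv2.findContours(mask.astype(np.uint8),cv2.RETR_EXTERNAL,cv2.CHAIN_APPROX_NONE)[0]:
        if cv2.contourArea(c)<amin: continue
        w=ray(c[:,0,:],K,T,z)*1000
        (cx,cy),(a,b),t=cv2.minAreaRect(w.astype(np.float32))
        if a<b:a,b,t=b,a,t+90
        m=cv2.moments(c);out.append((cv2.contourArea(c),np.array([m['m10']/m['m00'],m['m01']/m['m00']]),np.array([cx,cy]),a,b,(t+90)%180-90))
    return out
def down(yaw):  # tool z down, tool y (closing line) at world angle yaw
    y=np.array([np.cos(yaw),np.sin(yaw),0]);z=np.array([0,0,-1.]);return R.from_matrix(np.c_[np.cross(y,z),y,z]).as_rotvec()
E
python3 - <<'E'
from h import *
img=cv2.imread("pics/top0.png");hsv=cv2.cvtColor(img,cv2.COLOR_BGR2HSV)
for p in [(437,208),(330,238),(165,235),(510,252),(340,180),(250,260),(480,300),(303,302),(360,230),(320,215)]: print(p,hsv[p[1],p[0]])
I,K,T=snap("top")
m=cv2.inRange(hsv,(5,130,60),(13,255,165))
cv2.imwrite("pics/m.png",m)
for r in rects(m,K,T,.015): print(*[np.round(v,1) for v in r])
I,K,T=snap("wrist");print(ctrl.read_ee_pos(),K);s=vision.snapshot("wrist");print(s["hand_eye"])
E
```

```text
(437, 208) [ 13 166 120]
(330, 238) [ 13 164 131]
(165, 235) [ 13 162 121]
(510, 252) [ 13 165 119]
(340, 180) [ 16 128 157]
(250, 260) [ 16 128 160]
(480, 300) [ 16 126 150]
(303, 302) [11 73 77]
(360, 230) [ 16 128 146]
(320, 215) [ 17 115 142]
43.0 [620.9 451.7] [  59.4 -668.8] 29.0 8.7 -89.0
42.0 [620.4 440.4] [  85.6 -670.3] 31.3 8.7 -89.0
44.5 [620.4 428.6] [ 109.7 -669.7] 33.5 8.8 -89.0
42.5 [620.3 417.5] [ 134.9 -670.1] 33.5 6.6 -89.0
43.0 [620.1 405.6] [ 160.6 -669.5] 31.2 8.8 89.1
41.5 [619.9 394.5] [ 185.5 -669.9] 31.5 6.6 -89.0
47.5 [619.5 383.2] [ 211.  -670.3] 31.5 8.9 -89.0
44.5 [619.6 371.5] [ 236.4 -669.7] 33.8 6.7 -89.1
44.5 [619.6 360.5] [ 260.9 -670.1] 33.8 6.7 -89.1
42.0 [619.  326.5] [ 336.8 -670.2] 31.7 6.7 -89.1
48.5 [301.9 322.6] [333.8  45.8] 38.4 9.1 78.0
40.5 [619.1 315.5] [ 361.4 -670.7] 31.7 6.7 -89.1
46.0 [304.4 311.2] [359.6  40.1] 39.1 8.2 77.0
46.5 [307.1 299.8] [385.2  34.5] 39.7 8.2 76.9
42.5 [310.1 288.8] [410.6  28.5] 38.6 7.7 76.9
57.0 [464.5 268.1] [ 462.7 -321.9] 36.2 11.6 76.8
57.0 [467.6 257.6] [ 487.1 -329.2] 36.4 10.9 73.7
44.0 [617.7 248.
[... 591 characters left out ...]
.0 [437.3 207.3] [ 601.8 -260.1] 117.7 18.8 -12.2
72.0 [587.4  52.5] [ 968.7 -607.9] 178.7 2.4 -89.2
67.0 [510.   51.5] [ 968.6 -424.4] 179.0 2.4 -89.2
64.0 [430.2  50.5] [ 968.5 -240.5] 179.3 2.4 -89.2
68.5 [350.3  49.5] [968.5 -56.4] 179.7 2.4 -89.2
69.0 [272.6  48.5] [968.4 126.9] 177.6 2.4 -89.2
70.5 [194.1  47.5] [968.3 312.9] 180.3 2.4 -89.2
68.5 [114.9  46.5] [968.2 498.1] 180.6 2.4 -89.2
61.5 [33.3 45.5] [968.1 678.8] 171.5 2.4 -89.2
[0.1687 0.5496 0.231 ] [[359.9536   0.     318.8659]
 [  0.     359.9536 240.7182]
 [  0.       0.       1.    ]]
[[-0.0009 -0.957  -0.2899  0.0753]
 [ 1.     -0.001   0.0003 -0.0003]
 [-0.0006 -0.2899  0.957  -0.1427]
 [ 0.      0.      0.      1.    ]]
```

View pics/m.png

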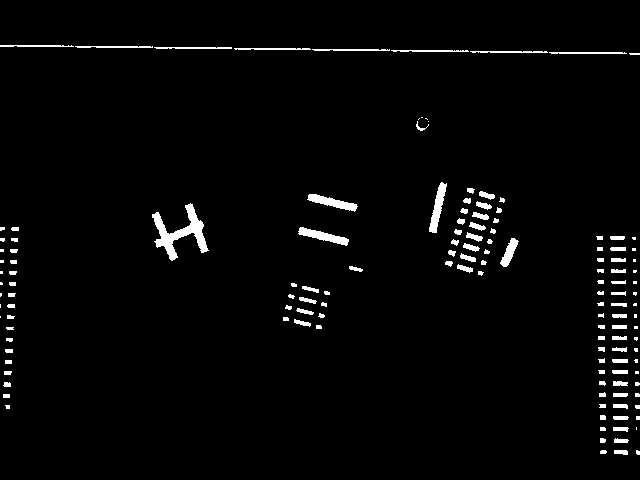

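```bash
cat > a1.py <<'E'
from h import *
ph=np.radians(-13.2);ey=np.array([-np.sin(ph),np.cos(ph)]);ex=np.array([np.cos(ph),np.sin(ph)]);O=np.array([.572,-.009])
for n,off,yaws in [("2+",(0,.04),(90,-90)),("2-",(0,-.04),(90,-90)),("3+",(.04,0),(0,180)),("3-",(-.04,0),(0,180)),("sp",(-.039,0),(90,-90))]:
    for y in yaws:
        p=O+ex*off[0]+ey*off[1]
        print(n,y,[None if (q:=ctrl.solve_ik([*p,z],down(ph+np.radians(y)))) is None else np.round(q,2) for z in(.03,.26)])
for yw in (21,201): print(yw,ctrl.solve_ik([.535,.332,.03],down(np.radians(yw))))
for yw in (0,90,180,270): print(yw,ctrl.solve_ik([.535,.332,.22],down(np.radians(yw))))
for yw in (75,255): print("span",yw,ctrl.solve_ik([.547,-.347,.03],down(np.radians(yw))))
for yw in (78,258): print("t4",yw,ctrl.solve_ik([.602,-.26,.03],down(np.radians(yw))))
E
python3 a1.py
```

```text
2+ 90 [array([ 0.01,  1.01, -0.23,  1.62,  0.38,  0.55,  0.89]), array([-0.04,  0.69, -0.14,  1.41,  0.1 ,  1.05,  1.15])]
2+ -90 [array([-0.36,  1.08,  0.55,  1.64, -0.83,  0.67, -1.18]), array([-0.45,  0.8 ,  0.78,  1.42, -0.58,  1.15, -1.39])]
2- 90 [array([ 0.17,  1.  , -0.27,  1.69,  0.47,  0.52,  0.94]), array([ 0.1 ,  0.66, -0.14,  1.47,  0.1 ,  1.01,  1.28])]
2- -90 [array([-0.2 ,  1.05,  0.48,  1.7 , -0.79,  0.59, -1.06]), array([-0.33,  0.77,  0.77,  1.49, -0.57,  1.11, -1.25])]
3+ 0 [array([-0.09,  1.04,  0.14,  1.51, -0.22,  0.6 , -0.07]), array([-0.16,  0.76,  0.31,  1.3 , -0.24,  1.12, -0.06])]
3+ 180 [array([ 0.31,  1.13, -0.74,  1.5 ,  0.91,  0.89,  2.16]), array([ 0.24,  0.78, -0.6 ,  1.28,  0.44,  1.2 ,  2.53])]
3- 0 [array([-0.11,  0.97,  0.1 ,  1.81, -0.22,  0.37, -0.08]), array([-0.23,  0.63,  0.32,  1.6 , -0.23,  0.95, -0.07])]
3- 180 [array([ 0.28,  1.04, -0.67,  1.8 ,  1.01,  0.69,  1.92]), array([ 0.26,  0.66, -0.6 ,  1.58,  0.42,  1.03,  2.45])]
sp 90 [array([ 0.05,  0.97, -0.21,  1.8 ,  0.44,  0.42,  0.86]), array([ 0.02,  0.61, -0.14,  1.59,  0.1 ,  0.95,  1.19])]
sp -90 [array([-0.28,  1.02,  0.43,  1.81, -0.84,  0.5 , -1.07]), array([-0.44,  0.72,  0.77,  1.6 , -0.56,  1.05, -1.31])]
21 [-0.6451  1.0588  0.0855  1.4373 -0.1232  0.6507 -0.1385]
201 [-0.3111  1.1292 -0.6754  1.4243  0.8216  0.8819  2.2677]
0 [-0.7204  0.8246  0.2627  1.2845 -0.2203  1.0604 -0.4309]
90 [-0.5303  0.8105 -0.1718  1.2767  0.142   1.0661  0.8525]
180 [-0.3355  0.863  -0.6384  1.2687  0.5138  1.1712  2.1405]
270 [-0.9039  0.9139  0.7444  1.2917 -0.6226  1.1683 -1.6882]
span 75 [ 0.7642  1.1293 -0.5855  1.3478  0.7082  0.8758  1.2955]
span 255 [ 0.3358  1.1233  0.4264  1.3651 -0.5627  0.774  -0.879 ]
t4 78 [ 0.5502  1.1159 -0.4533  1.3147  0.5585  0.8367  1.3042]
t4 258 [ 0.1524  1.1491  0.5056  1.331  -0.6452  0.8255 -0.9331]
```

```bash
cat >> h.py <<'E'
def wood(I): return cv2.inRange(cv2.cvtColor(I,cv2.COLOR_RGB2HSV),(5,135,50),(14,255,175))
def bars(m,K,T,z,L=70,amin=800,step=3):
    """long-line openings at each angle -> rects of bars (100<len<140 mm)"""
    best=[]
    for a in range(0,180,step):
        k=np.zeros((L+1,L+1),np.uint8);d=np.array([np.cos(np.radians(a)),np.sin(np.radians(a))])*L/2
        c=np.array([L/2,L/2]);cv2.line(k,tuple(np.round(c-d).astype(int).tolist()),tuple(np.round(c+d).astype(int).tolist()),1)
        o=cv2.morphologyEx(m,cv2.MORPH_OPEN,k)
        best+=[r for r in rects(o>0,K,T,z,amin) if 90<r[3]<145 and r[4]<40]
    out=[]
    for r in sorted(best,key=lambda r:-r[0]):
        if all(abs((r[5]-q[5]+90)%180-90)>25 or np.hypot(*(r[2]-q[2]))>40 for q in out): out.append(r)
    return out
E
python3 - <<'E'
from h import *
ctrl.move_to([.535,.332,.2],down(np.radians(21)));print(ctrl.read_clock())
I,K,T=snap("wrist","w1")
m=wood(I)
cv2.imwrite("pics/w1m.png",np.hstack([I[...,::-1][::2,::2],cv2.cvtColor(m,cv2.COLOR_GRAY2BGR)[::2,::2]]))
for z in (.03,.015):
    for r in bars(m,K,T,z): print(z,*[np.round(v,1) for v in r])
E
```

```text
1.825
0.03 2744.0 [325.8 176.7] [524.6 369.9] 113.1 18.9 24.4
0.03 2618.0 [314.9 216.4] [530.  330.8] 119.4 19.6 -65.5
0.03 2257.5 [317.5 255.3] [543.1 300.1] 113.4 18.5 21.1
0.015 2744.0 [325.8 176.7] [525.4 368.3] 118.6 19.8 24.4
0.015 2618.0 [314.9 216.4] [531.1 327.4] 125.1 20.5 -65.5
0.015 2257.5 [317.5 255.3] [544.8 295.2] 118.9 19.4 21.1
```

View pics/w1m.png

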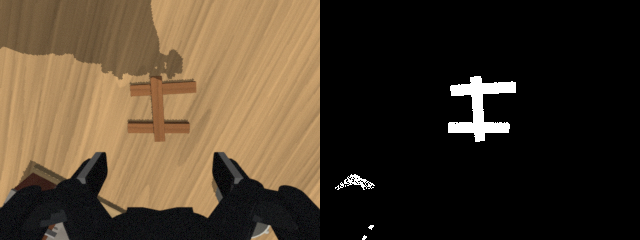

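```bash
cat >> h.py <<'E'
def pick(xy,ax,z,yaw,open_=.04,up=.1,final=None,effort=40):
    """ax ignored when yaw (deg) of closing line given; comes from above"""
    r=down(np.radians(yaw));ctrl.command_gripper(open_,effort)
    ctrl.move_to([*xy,z+up],r);ctrl.move_linear([*xy,z],velocity=.12)
    ctrl.command_gripper(.0,effort);w=ctrl.read_gripper_width();ctrl.move_linear([*xy,final or .2],velocity=.25)
    print("pick w %.4f after lift %.4f grip %.1f t %.1f"%(w,ctrl.read_gripper_width(),ctrl.read_grip_force(),ctrl.read_clock()))
E
python3 - <<'E'
from h import *
pick((.530,.3308),0,.018,24.5,final=.27)
ph=np.radians(-13.2);ex=np.array([np.cos(ph),np.sin(ph)]);O=np.array([.572,-.009])
ctrl.move_to([*(O+ex*.07),.28],down(ph+np.pi/2));print(ctrl.read_clock())
I,K,T=snap("wrist","w2");It,Kt,Tt=snap("top","top2")
for r in rects(wood(I),K,T,.027,300): print('w',*[np.round(v,1) for v in r])
for r in rects(wood(It),Kt,Tt,.027,250): print('t',*[np.round(v,1) for v in r])
E
```

```text
pick w 0.0188 after lift 0.0186 grip 39.1 t 5.3
6.65
w 12364.0 [319.2 282.9] [763.7 -53.2] 340.5 118.3 -13.2
w 1943.5 [115.1 212.4] [ 600.1 -248.6] 115.5 24.9 -13.2
w 1575.5 [322.2  95.1] [530.2   1.2] 118.0 19.9 76.8
w 2896.0 [600.8  46.1] [550.4 282.9] 109.3 26.9 20.7
t 268.0 [509.1 252.1] [ 500.4 -419.5] 70.2 22.7 -24.0
t 431.5 [164.1 235.7] [526.1 361.5] 118.7 21.8 24.7
t 431.0 [196.2 227.8] [545.2 289.4] 118.9 21.6 20.7
t 435.0 [437.5 207.2] [ 600.6 -258.1] 120.4 21.8 -12.1
```

View pics/w2.png

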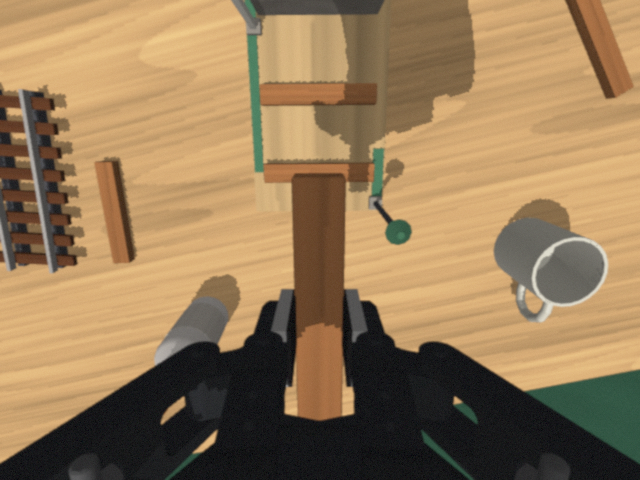

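```bash
cat >> h.py <<'E'
PH=np.radians(-13.2);EX=np.array([np.cos(PH),np.sin(PH)]);EY=np.array([-np.sin(PH),np.cos(PH)]);O=np.array([.5693,-.0083])
def L2W(x,y): return O+EX*x+EY*y
def place(x,y,z,dyaw,hi=.27,open_=.04,up=.27):
    p=L2W(x,y);r=down(PH+np.radians(dyaw))
    ctrl.move_to([*p,hi],r);ctrl.move_linear([*p,z+.02],velocity=.25);ctrl.move_linear([*p,z],velocity=.06)
    f=ctrl.read_contact_force();ctrl.command_gripper(open_);ctrl.move_linear([*p,up],velocity=.25)
    print("placed f",f,"t %.1f"%ctrl.read_clock())
def lay(p): d=np.asarray(p)/1000-O; return np.array([d@EX,d@EY])*1000
E
python3 - <<'E'
from h import *
I=cv2.imread("pics/w2.png");
T=np.eye(4);s=vision.snapshot("wrist");T[:3,:3]=R.from_rotvec(ctrl.read_ee_rot()).as_matrix();T[:3,3]=ctrl.read_ee_pos();T=T@s["hand_eye"]
print([lay(p*1000) for p in ray([(262,94),(377,94),(264.5,172.5),(374.5,172.5),(249,28)],s["intrinsics"],T,.027)])
place(0,.04,.031,90)
ctrl.move_to([.535,.332,.2],down(np.radians(21)));print(ctrl.read_clock())
I,K,T=snap("wrist","w3")
for r in bars(wood(I),K,T,.015): print(*[np.round(v,1) for v in r])
E
```

```text
[array([-39.6524, -57.0744]), array([-39.6771,  60.4861]), array([ 39.6316, -57.979 ]), array([39.6288, 61.4917]), array([-99.4363, -67.0053])]
placed f [ 0.1092 -0.7308  0.6349] t 10.2
11.375
2694.0 [325.5 173.3] [525.6 368.3] 118.7 19.5 24.2
2209.0 [316.1 252. ] [544.7 295.6] 119.0 18.2 21.0
```

Run:
```python
from h import *
pick((.5256,.3683),0,.002,-65.8,final=.26)
place(0,-.04,.0305,-90)
ctrl.move_to([*L2W(-.07,0),.27],down(PH-np.pi/2));print(ctrl.read_clock())
I,K,T=snap("wrist","w4")
for r in rects(wood(I),K,T,.042,300): print(lay(r[2]),*[np.round(v,1) for v in r[3:]])
```

```text
pick w 0.0189 after lift 0.0186 grip 39.1 t 15.3
placed f [-0.5195  0.2071 -0.2933] t 19.8
20.1917
[-261.6559   -1.3302] 46.8 14.0 76.8
[-234.2296   -1.3118] 46.1 13.5 76.8
[-206.5126   -0.6866] 46.3 12.9 76.8
[-178.5947   -0.6535] 45.4 12.4 76.8
[-83.8301 266.0348] 111.7 26.3 20.8
[-0.8042  0.4353] 118.9 113.8 -13.2
[  70.161  -218.4101] 88.0 24.6 -12.4
```

View pics/w4.png

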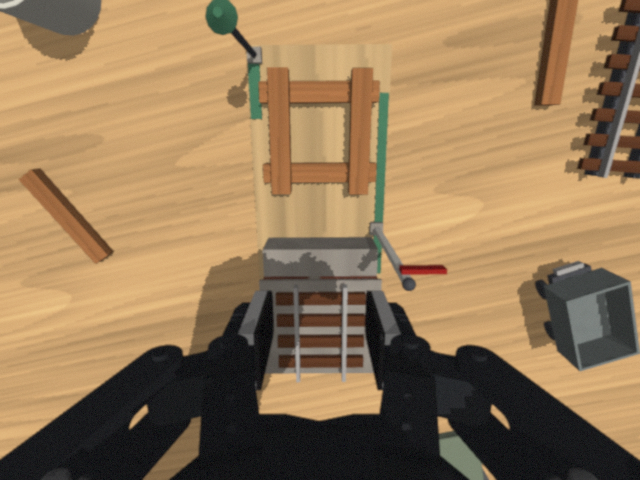

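Run:
```python
from h import *
pick((.5447,.2956),0,.002,-69,final=.26)
place(-.04,0,.0455,0)
ctrl.move_to([.615,-.29,.2],down(np.radians(77.8)));print(ctrl.read_clock())
I,K,T=snap("wrist","w5")
for r in rects(wood(I),K,T,.015,150): print(*[np.round(v,1) for v in r])
```

```text
pick w 0.0192 after lift 0.0189 grip 39.1 t 24.2
placed f [-0.0154 -0.2255  0.0203] t 28.3
29.8333
203.0 [279.4 251.9] [ 641.3 -333.7] 18.2 13.1 71.7
494.0 [239.5 249.1] [ 630.6 -369.9] 41.3 13.3 73.1
165.0 [199.7 246.3] [ 619.7 -406.6] 14.3 12.7 72.2
225.0 [280.2 226.6] [ 617.3 -326.4] 18.2 12.6 77.7
521.5 [239.6 223.5] [ 606.3 -363.1] 42.2 12.7 73.8
175.0 [199.4 220.8] [ 595.7 -399.4] 14.9 12.5 72.6
235.0 [281.4 199.8] [ 593. -319.] 18.3 12.4 74.1
535.0 [239.8 196.9] [ 582.2 -355.8] 42.1 12.2 73.6
176.5 [198.6 193.9] [ 571.6 -392.2] 14.7 11.0 77.7
234.0 [282.8 172.3] [ 569.  -311.9] 18.0 11.5 75.6
568.0 [239.8 169. ] [ 558.2 -348.6] 41.9 12.3 73.1
194.0 [197.9 165.9] [ 547.4 -384.9] 14.4 11.6 73.1
250.5 [284.3 143.3] [ 544.8 -304.6] 18.5 11.9 75.7
582.5 [240.6 139.8] [ 533.9 -341.2] 42.0 11.9 74.2
202.0 [197.3 136.5] [ 523.1 -377.6] 15.4 10.9 77.8
2616.0 [345.9 190.5] [ 601.  -260.5] 118.6 20.1 -12.5
267.0 [285.5 112.9] [ 520.5 -297.5] 18.8 11.7 74.2
627.5 [241.1 109.2] [ 509.5 -334.1] 41.2 11.7 73.4
212.0 [196.9 105.7] [ 498.5 -370.5] 14.6 11.6 72.8
2162.5 [140.9 119.7] [ 500.9 -421.2] 69.0 24.6 -24.3
315.5 [287.   80.8] [ 496.1 -290.4] 18.6 12.0 74.8
711.0 [241.3  77.1] [ 485.1 -327.3] 41.9 12.4 74.5
250.5 [196.1  73.5] [ 474.5 -363.2] 15.0 12.0 72.5
344.0 [288.7  47.5] [ 472.  -283.2] 18.9 12.2 74.1
802.5 [241.6  43.6] [ 461.2 -319.7] 42.2 12.6 73.1
271.5 [195.4  39.6] [ 450.4 -356.2] 14.8 12.1 74.4
7030.0 [600.2  90.8] [561.5 -40. ] 128.9 76.5 2.2
```

View pics/w5.png

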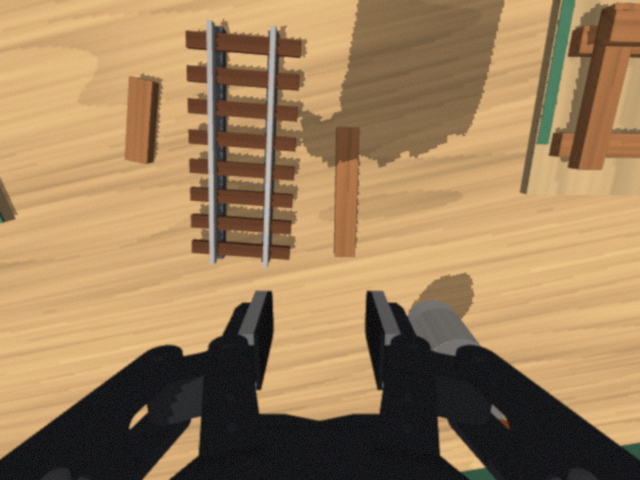

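Run:
```python
from h import *
pick((.601,-.2605),0,.002,77.5,open_=.036,final=.26)
place(.04,0,.0455,180)
I,K,T=snap("wrist","w6a")
ctrl.move_to([.56,-.34,.2],down(np.radians(253.5)));print(ctrl.read_clock())
I,K,T=snap("wrist","w6")
cv2.imwrite("pics/w6c.png",np.hstack([cv2.imread("pics/w6a.png"),I[...,::-1]])[::2,::2])
m=wood(I);P=[]
for r in rects(m,K,T,.021,100):
    print(*[np.round(v,1) for v in r])
```

```text
pick w 0.0192 after lift 0.0190 grip 39.1 t 33.0
placed f [-1.095   0.4065 -0.7572] t 36.8
39.6833
102.5 [360.1 311.1] [ 454.2 -351.1] 13.4 10.0 -14.8
155.5 [288.5 311.1] [ 474.4 -282.9] 17.0 13.3 73.5
449.5 [326.2 310.7] [ 464.3 -318.8] 41.9 14.4 73.5
153.5 [363.1 287.5] [ 477.2 -361.1] 15.7 12.7 73.5
458.0 [326.1 287.8] [ 487.7 -325.6] 42.7 12.7 73.5
174.5 [288.3 288.1] [ 498.2 -290.1] 15.8 12.7 73.5
182.5 [364.9 264.2] [ 501.1 -368.3] 15.6 12.2 73.5
489.5 [326.3 264.2] [ 511.6 -332.6] 42.1 12.2 73.5
190.0 [287.4 264.1] [ 521.7 -297.2] 16.3 13.3 72.4
5010.0 [ 24.4 308.9] [545.3 -41.1] 143.8 68.0 -31.1
188.5 [366.  239.1] [ 524.9 -375.6] 15.8 11.7 73.5
511.5 [326.4 239.2] [ 535.4 -339.9] 42.1 11.7 73.5
194.5 [286.6 239.1] [ 546.  -304.1] 16.1 11.7 73.5
1500.5 [420.  244.4] [ 504.2 -421.5] 69.4 22.5 -24.3
197.5 [367.2 213.3] [ 548.3 -382.3] 16.3 12.1 73.5
537.5 [326.5 213.4] [ 558.8 -346.7] 42.9 12.1 73.5
204.0 [286.  213.4] [ 569.3 -311.2] 16.7 12.1 73.5
206.5 [368.3 186.3] [ 571.9 -389.2] 16.2 11.6 73.5
569.0 [326.5 186.2] [ 582.5 -353.6] 42.2 11.6 73.5
214.0 [285.1 186.1] [ 593. -318.] 16.3 11.6 73.5
212.5 [369.1 158. ] [ 595.6 -396.1] 16.6 11.6 69.8
574.0 [327. 158.] [ 606.6 -361.1] 42.1 11.1 73.5
222.5 [284.5 157.9] [ 617.2 -325.4] 16.8 11.1 73.5
228.0 [370.5 128. ] [ 619.6 -403.4] 16.2 11.5 75.5
603.0 [327.1 128. ] [ 630.2 -367.9] 42.8 11.4 73.5
230.5 [283.6 128. ] [ 640.8 -332.3] 16.2 11.5 72.3
```

View pics/w6c.png

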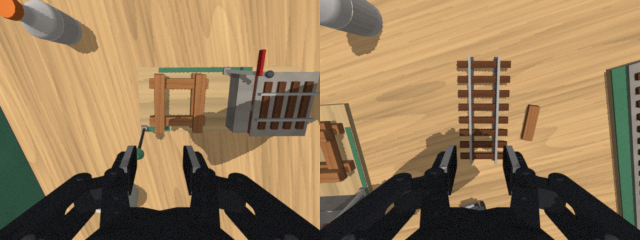

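Run:
```python
from h import *
pick((.5471,-.3433),0,.018,253.5,open_=.075,up=.08,final=.045,effort=80)
I,K,T=snap("wrist","w7")
print(ctrl.read_contact_force())
I,K,T=snap("scene","s7");cv2.imwrite("pics/s7c.png",cv2.resize(I[280:440,120:340,::-1],None,fx=3,fy=3))
```

```text
pick w 0.0507 after lift 0.0506 grip 84.1 t 42.1
[ 0.2406  0.3535 -2.5881]
```

View pics/s7c.png

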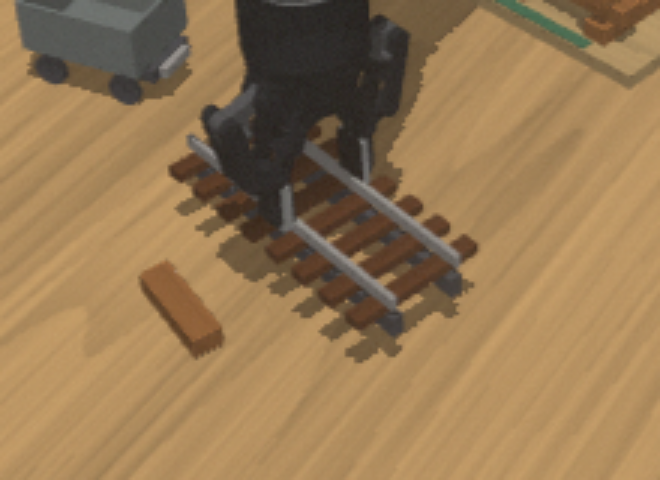

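Run:
```python
from h import *
p=ctrl.read_ee_pos();ctrl.move_linear([p[0],p[1],.29],velocity=.2)
q=L2W(-.039,-.0005);ctrl.move_to([*q,.29],down(PH-np.pi/2));ctrl.move_linear([*q,.1],velocity=.15);ctrl.move_linear([*q,.0765],velocity=.03)
print(ctrl.read_gripper_width(),ctrl.read_contact_force(),ctrl.read_clock())
ctrl.move_linear([*q,.0755],velocity=.02);print(ctrl.read_contact_force())
ctrl.command_gripper(.075);ctrl.move_linear([*q,.28],velocity=.2)
ctrl.move_to([*L2W(-.05,0),.3],down(PH-np.pi/2));I,K,T=snap("wrist","w8");print(ctrl.read_clock())
g=cv2.inRange(cv2.cvtColor(I,cv2.COLOR_RGB2HSV),(5,110,30),(14,255,120))
for r in rects(wood(I)|g,K,T,.078,150): print(lay(r[2]),*[np.round(v,1) for v in r[3:]])
```

```text
0.05054944315918982 [ 0.3062 -0.4461 -1.7951] 47.2083
[-4.0255  2.6109 13.04  ]
49.3
[-235.563    -0.9651] 42.5 13.7 76.8
[-211.2792   -0.9223] 41.9 13.3 76.8
[-186.2219   -0.3241] 42.2 12.8 77.6
[-161.3542   -0.3539] 41.6 12.4 76.8
[-125.8577   -0.3635] 42.7 12.9 76.8
[-101.1207   -0.3703] 41.9 13.6 76.8
[-76.3531 -37.1464] 15.8 12.0 78.1
[-76.7296  -0.3747] 43.0 13.1 76.8
[-76.571   36.9192] 16.8 13.1 75.5
[-39.4795  -0.399 ] 42.4 38.0 76.8
[-2.384  -0.4052] 42.7 12.6 76.8
[34.8523 -0.4164] 42.9 35.4 76.8
[ -1.1088 -41.7425] 112.7 25.7 -12.9
[-1.5939 42.4724] 113.7 29.1 -13.3
```

View pics/w8.png

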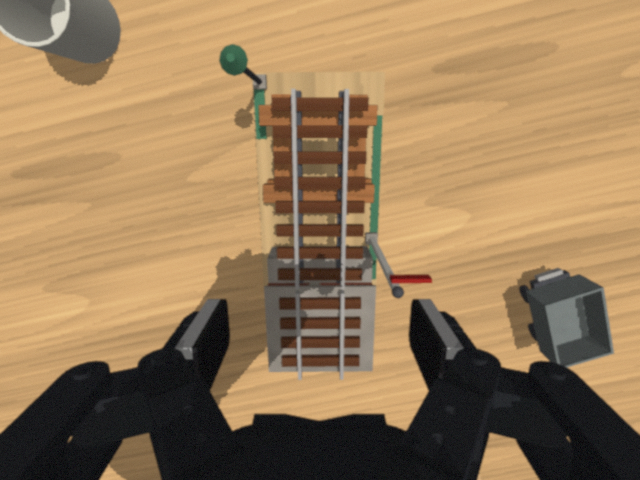

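Run:
```python
import cv2
I=cv2.imread("pics/w8.png");cv2.imwrite("pics/w8c.png",cv2.resize(I[240:320,260:380],None,fx=6,fy=6,interpolation=cv2.INTER_NEAREST))
print(I[272:296,342:345].mean((1,2)).round())
```

```text
[150. 149. 150. 150. 148. 144. 142. 143. 146. 151. 150. 146. 145. 143.
 146. 155. 154. 144. 123. 112. 114. 131. 154. 160.]
```

View pics/w8c.png

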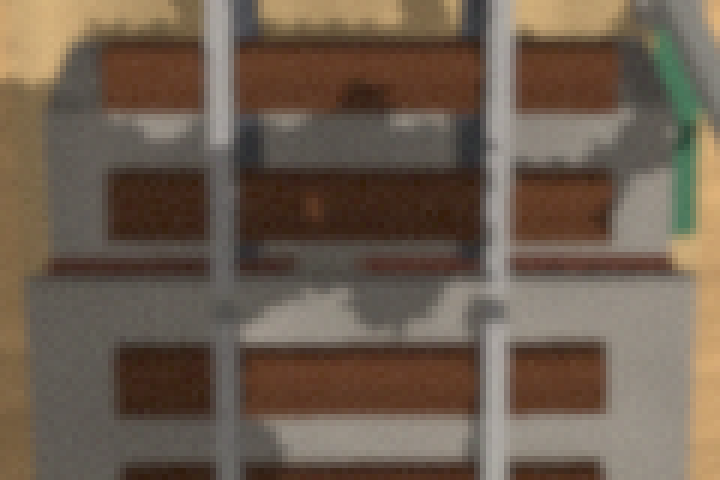

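```bash
python3 -c "
from rig import ctrl
ctrl.hold(.3);print(ctrl.close_job(),ctrl.read_clock())"
```

```text
the job is handed in; nothing more can be done
the job is handed in; nothing more can be done
```

I raised the crib by two courses, laid the span in line with the embankment rails with a gap of about 4–5 mm in the last picture, and handed the job in at about 50 s; no verdict came back.

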